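# Start a rotor lid knob on its thread and turn it home

## Task

The wing knob that locks the lid of the centrifuge rotor has only been set down loosely on top of its threaded stud. Without lifting it off, turn it backwards (anticlockwise seen from above) until you feel it drop into the start of the thread, then turn it forwards (clockwise) until it is fully home on the lid, and let go. Be gentle: the rotor must not be dragged round on its stand, and the things standing around are to be left alone.

Things in the scene. Friction and masses are not known exactly. Their poses are not given: they have to be found in the camera images.
- knob_grip (a point): Centre of the upright grip bar on top of the loose white wing knob (150 g), on its turning axis. The bar is 44 mm long (x axis along it), 14 mm thick (y axis), 30 mm high: 15 mm above and below this point. Grip the bar. At first this point is 77 mm above lid_top, 69 mm when dropped into the thread's start, 65 mm fully home with the hub flush on the lid.
- knob: The knob; origin 65 mm below knob_grip, centre of its hub's underside. Hub: 48 mm wide, 50 high, hollow; three lugs inside now rest on the thread's flat top at an unknown angle. 5 to 70 degrees backwards (anticlockwise from above) bring them over the slots' mouths: let down or lightly pushed, it then drops 8 mm. If it hangs, loosen the grip. Let it right down before going forwards. Sideways play 1 mm.
- thread_foot (a point): The stud's foot, same point as lid_top. Three helical slots with hard stops. At the mouth the lugs have about 13 degrees of play before a stop blocks backward turning. From there 70 to 84 degrees forwards go home, sinking the last 4 mm over 64 degrees (1 mm per 16), up to a hard stop. Before the drop, turning forwards ends at a false stop, 12 mm too high. Free turning takes under 0.1 N m.
- lid_top (a point): Centre of the flat top (68 mm wide) of the grey rotor lid, at the foot of the upright stud, 70 mm above the worktop. The rotor is 127 mm in diameter, on a round black stand. z points up; the x and y axes tell nothing of where the thread starts.
- rotor (a joint): Turn of the rotor (with lid and stud) on its stand, rad, anticlockwise seen from above positive, 0 at the start. Only friction holds it: more than 0.5 N m on the knob against a stop drags it round.
- vial_a: Bystander: small vial with black cap, 22 mm in diameter, 45 mm high; origin at the centre of its underside.
- stopper: Bystander: dark rubber stopper, 42 mm in diameter, 28 mm high; origin at the centre of its underside.
- timer: Bystander: white bench timer, 58x64x21 mm; origin at the centre of its underside.
- salve_jar: Bystander: white jar with black lid, 60 mm in diameter, 41 mm high; origin at the centre of its underside.

How it is judged (in metres and radians):
On the way, in this order (a step that is already met when the one before it is completed fails the run):
1. the knob has dropped into the start of the thread (grip point 67.5 to 70.5 mm above the lid top) (z of knob_grip in the frame of lid_top between 0.0675 and 0.0705 m), for 0.1 s.
2. the knob is turned home (grip point less than 66 mm above the lid top) (z of knob_grip in the frame of lid_top below 0.066 m and horizontal distance between knob_grip and lid_top below 0.004 m and angle between knob_grip's own z axis and vertical below 0.06 rad), for 0.2 s.
At the end, for the whole second after the job is handed in: The knob is fully home and at rest on the lid: grip point less than 66 mm above the lid top, within 4 mm of the stud's axis, tilted less than 0.06 rad, and released (all of step 2 and linear speed of knob below 0.02 m/s and contact force between the fingers and knob below 0.1 N); the robot touches nothing.
It fails at once if the rotor is dragged round on its stand by more than 0.12 rad (value of joint rotor above 0.12 rad or value of joint rotor below -0.12 rad).
It fails at once if the knob is lifted off the stud (more than 15 mm above where it lay) (z of knob_grip in the frame of lid_top above 0.092 m).
It fails at once if a thing standing around is moved by more than 20 mm (distance of any of vial_a, stopper, timer, salve_jar from where it was at the start of the episode above 0.02 m).
It also fails if it takes over 72 s, if anything falls off the work surface, if the arm or the gripper's body presses on something with over 40 N, if the wrist force passes 120 N, or if a joint passes its speed limit or range.

## Robot

A 7-joint arm with a two-finger parallel gripper is mounted at the origin on a cart in front of the work surface, level with it; the furniture and walls round the work are solid. World frame = base frame: x ahead of the robot, y to its left, z up, the work surface at z = 0. Lengths are in mm, angles in rad, forces in N, time in s.
With the tool pointing down it reaches from about 425 to 975 mm from the base axis. Payload 16.7 kg.
Tool frame: the origin (TCP) lies between the finger pads; the fingertips stand 25 mm ahead of it and the grasp point (between the pads) lies 6 mm ahead of it (env.tip_reach is the distance from the TCP to the fingertips, in mm); z points along the fingers, y is the direction in which the jaws open and shut (so a half turn about z gives the same grasp; the last joint's range is limited). The gripper opens to 85 mm and grips with 20 to 120 N. Pads are 22 mm wide; open, the fingers measure 114 mm over their backs; the gripper's body (76 mm by 85 mm) begins 54 mm behind the grasp point. The pads swing forward as they close: fully open they stand 13 mm farther back than shut.
Start: joints at [1.01, 0.426, 0.074, 1.606, -0.034, 1.111, -0.067], TCP at [270.141, -618.548, 256.302] pointing down, gripper open.
Joint ranges: [-2.85, 2.85], [-0.5, 2.14], [-1.23, 1.37], [0.21, 2.46], [-1.02, 4.16], [0.16, 2.05], [-2.73, 2.73]. Speed limits (rad/s): [1.89, 1.89, 2.39, 2.39, 3.01, 3.01, 3.01].

## Interface

Orientations are given as a unit quaternion [x, y, z, w].
In Python, from station import env, vision, finish_job, spotter gives the robot as it stands.
- The arm moves only by the tool carry_out, never from a script. Its argument "rows" is one flat list of numbers, 7 for each row, row after row: the shift along the tool's x, y, z in m, then the turn, a rotation vector about the tool's x, y, z in degrees, then the finger opening in m, from 0 to 0.0854. In form: [x, y, z, rx, ry, rz, grip, x, y, z, rx, ry, rz, grip, ...]. A call has exactly 10 rows; each row is the pose to reach, as a shift and turn from the pose commanded when the call began, along the tool's axes at that moment; what a row does not reach only later rows make up. A row lasts 1/12 s, in which the tool goes at most 41.7 mm and 7.16 degrees, less where a joint would pass 70% of its speed; a pose out of reach is approached as far as the arm can. A call with a gripper value outside its range is refused whole. The fingers move at their own pace and stop on an object; the grip force is fixed at half the most. Time passes only in rows, so rows that repeat a pose let the fingers close, or fill a call up. It gives the time, the measured TCP pose, the force and the opening at its end, in the units of the state.
- env.observe(): the state, without advancing time (a new reading comes with each control period).
- vision.grab_frame(name): name is "scene" or "top" or "wrist"; returns the picture (420x560x3 uint8, red, green, blue); there is no depth.
- vision.get_calibration(name): a dict with "fovy" (degrees; the focal length in pixels is half the picture's height over the tangent of half this angle, whatever the lens; pixels are square), "cx", "cy" (the principal point, pixels), "rvec" (rotation vector, rad) and "tvec" (3), from world to camera coordinates, as OpenCV has them. Camera axes: x right, y down, z forward; pixel columns grow to the right and rows downward; lengths in mm; the calibration is good to about 2 mm. A picture is of the moment at which its call begins: read the wrist's pose just before it. get_calibration takes no time and is no camera call; for the wrist camera it gives the pose at the moment of the call.
- finish_job(): hands the job in, once; it reports no verdict.
Trained networks look in the newest picture that a camera, given by its name, has taken for a name from the list of things; names that differ only in an ending like _2 or _b are one class to them, and where a whole thing is asked for, a point or a joint stands for the part that bears it (a point fixed in the world has none). Each returns a list of dicts, best first, with "confidence" (0 to 1); they miss things now and then, are a little off and sometimes report something else, mostly with a low value. They report only what shows in the picture. A call takes as long as a camera call.
- spotter.trace(camera, target): "pixels" (420x560 bool, what is visible of it) and "uv" ([column, row] in pixels, amid what is visible of it).
- spotter.spot_point(camera, target): "uv" ([column, row] in pixels: a listed point, or the origin of a listed thing).
The state is a dict: "clock": time; "joints": joint angles; "joint_vel": joint speeds; "effort": joint torques, N m; "tcp_pos": TCP position; "tcp_rot": TCP orientation; "force": force on the tool from outside, world axes, zero at the start; "torque": the same for the moment, N m; "finger_gap": finger opening in mm.
Only numpy, scipy, OpenCV 4.12 (cv2) and the standard library are available. Lean on these libraries where they do the work, as an engineer would, in place of code of your own. Each camera call takes 0.05 s, during which the arm holds its last target. There are 200 camera calls.

## Working session

There is one attempt and no reset: what is moved stays moved. The work goes in short steps, Python scripts to look and compute and a tool call to move; the robot and the scene stay as the last step left them, time stands still between calls to the robot, and variables do not carry over. Pictures are saved under pics/ and viewed, about 8 in all and at most 12, crops included, and the job is handed in when it is done.

Besides the shell and the picture viewer there is one more tool, called after "Request:" as name(argument=value, ...), one argument or row to a line, values as JSON. carry_out: Moves the arm, as the interface text tells. Its arguments: {"type":"object","properties":{"rows":{"type":"array","items":{"type":"number"}}},"required":["rows"]}

```bash
mkdir -p pics; cat > h.py <<'E'
import numpy as np, cv2
from scipy.spatial.transform import Rotation as R
from station import env, vision, finish_job, spotter
def cal(n):
    c=vision.get_calibration(n); f=210/np.tan(np.radians(c["fovy"])/2)
    K=np.array([[f,0,c["cx"]],[0,f,c["cy"]],[0,0,1]]); M=R.from_rotvec(np.ravel(c["rvec"])).as_matrix()
    return K,M,np.ravel(c["tvec"])
def ray(c,uv):
    K,M,t=c; d=M.T@np.linalg.solve(K,[*uv,1]); return -M.T@t,d/np.linalg.norm(d)
def proj(c,p):
    K,M,t=c; q=K@(M@np.asarray(p)+t); return q[:2]/q[2]
def tri(rs):
    A=sum(np.eye(3)-np.outer(d,d) for o,d in rs); b=sum((np.eye(3)-np.outer(d,d))@o for o,d in rs)
    return np.linalg.solve(A,b)
def save(n,im): cv2.imwrite(f"pics/{n}.png",im[:,:,::-1])
E
cat > a.py <<'E'
from h import *
s=env.observe(); print(s)
rs={}
for n in ("scene","top","wrist"):
    c=cal(n); im=vision.grab_frame(n); save("a_"+n,im)
    for t in ("knob_grip","lid_top","vial_a","stopper","timer","salve_jar"):
        for r in spotter.spot_point(n,t)[:1]:
            print(n,t,np.round(r["uv"],1),round(r["confidence"],2))
            if r["confidence"]>.3: rs.setdefault(t,[]).append(ray(c,r["uv"]))
for t,v in rs.items():
    if len(v)>1: print(t,tri(v).round(1))
cv2.imwrite("pics/a_both.png",cv2.resize(np.hstack([cv2.imread("pics/a_scene.png"),cv2.imread("pics/a_top.png")]),(800,300)))
E
python3 a.py
```

```text
{'clock': 0.0, 'joints': array([ 1.0095244 ,  0.42674387,  0.07386407,  1.60659428, -0.03410075,
        1.11080449, -0.06707921]), 'joint_vel': array([ 7.12535105e-04, -1.54572919e-03, -5.53201135e-04, -4.41596195e-04,
       -1.69523831e-03, -4.64640864e-05,  3.80229588e-05]), 'effort': array([ 9.12135988e-05, -9.49826217e+01,  3.76115710e+00, -4.63516831e+01,
        1.92461000e-02,  1.01749293e-02, -2.68079020e-05]), 'tcp_pos': array([ 269.97827351, -618.25299524,  255.60867365]), 'tcp_rot': array([ 9.78882377e-01,  2.04423279e-01, -1.80867345e-04, -6.19196675e-04]), 'force': array([ 0.5175383 , -0.32944659, -0.13951475]), 'torque': array([-0.05234892,  0.04299356,  0.0014276 ]), 'finger_gap': 85.37929442562049}
scene knob_grip [304.9 189.8] 0.86
scene vial_a [231.9 263.7] 0.7
scene stopper [268. 226.] 0.61
scene salve_jar [374.4 228.7] 0.97
top knob_grip [284.7 218.8] 0.61
top vial_a [242.3 187.4] 0.53
top stopper [301.1 175.1] 0.78
top timer [169.5 269.1] 0.74
top salve_jar [356.6 261.1] 0.79
knob_grip [596.8 -37.4 150.6]
vial_a [719.2  55.4  -7. ]
stopper [ 733.4 -100.3   -3.3]
salve_jar [ 508.4 -215.8  -11.9]
```

View pics/a_both.png

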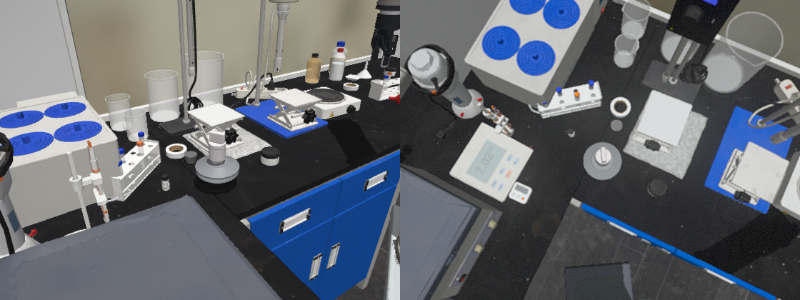

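```bash
python3 - <<'E'
import cv2
im=cv2.imread("pics/a_top.png")[150:290,210:390]
im2=cv2.imread("pics/a_scene.png")[140:290,210:390]
import numpy as np
cv2.imwrite("pics/b.png",np.hstack([cv2.resize(im,(400,311)),cv2.resize(im2,(373,311))]))
E
```

```text
(no output)
```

View pics/b.png

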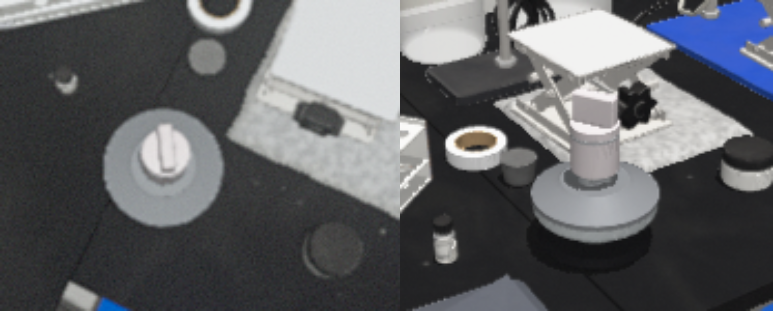

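The pictures show the knob on the rotor at top-view pixel (285,218), with its bar roughly along image-vertical. The vial, stopper, jar and lab jack stand well clear, so I'll compute the approach move.

```bash
cat > mv.py <<'E'
from h import *
import sys
# target tcp pos, jaw(y) direction world angle deg -> delta in tool frame (tool down)
def delta(p,yawx,):
    s=env.observe(); r0=R.from_quat(s["tcp_rot"])
    best=None
    for k in (0,180):
        a=np.radians(yawx+k); x=np.array([np.cos(a),np.sin(a),0]); z=np.array([0,0,-1.]); y=np.cross(z,x)
        rt=R.from_matrix(np.c_[x,y,z]); rv=(r0.inv()*rt).as_rotvec(degrees=True)
        print("shift mm",(r0.inv().apply(np.array(p)-s["tcp_pos"])).round(1),"rv",rv.round(2))
E
python3 - <<'E'
from mv import *
s=env.observe(); print("tool x,y",R.from_quat(s["tcp_rot"]).as_matrix()[:,:2].T.round(3))
c=cal("top"); p=np.array([597,-37,165.])
def at(uv,z):
    o,d=ray(c,uv); return o+d*(z-o[2])/d[2]
a=at((210+160/2.222,150+125/2.222),165);b=at((210+172/2.222,150+170/2.222),165)
print(a,b,np.degrees(np.arctan2(*(b-a)[1::-1])))
print(at((285,218.8),147))
delta([597,-37,280],np.degrees(np.arctan2(*(b-a)[1::-1])))
cw=cal("wrist"); M=R.from_quat(s["tcp_rot"]).as_matrix(); C=-cw[1].T@cw[2]
print("cam in tool",M.T@(C-s["tcp_pos"]), "cam axes in tool",(M.T@cw[1].T).round(2))
E
```

```text
tool x,y [[ 0.916  0.4    0.   ]
 [ 0.4   -0.916 -0.   ]]
[619.3597626  -33.94129991 165.        ] [574.95799322 -41.585787   165.        ] -170.2313660590989
[595.46745032 -38.98179729 147.        ]
shift mm [ 532.3 -402.1  -23.7] rv [   0.     -0.   -166.18]
shift mm [ 532.3 -402.1  -23.7] rv [-0.   -0.   13.82]
cam in tool [  85.75234924   -0.46034607 -117.02684609] cam axes in tool [[ 0.   -0.95 -0.33]
 [ 1.   -0.    0.  ]
 [-0.   -0.33  0.95]]
```

Request:
carry_out(
  rows=[0.03,-0.02,-0.01,0,0,1,0.085,0.06,-0.045,-0.02,0,0,3,0.085,0.09,-0.068,-0.024,0,0,5,0.085,0.12,-0.091,-0.024,0,0,7,0.085,0.15,-0.113,-0.024,0,0,9,0.085,0.18,-0.136,-0.024,0,0,11,0.085,0.21,-0.159,-0.024,0,0,12,0.085,0.24,-0.181,-0.024,0,0,13,0.085,0.27,-0.204,-0.024,0,0,14,0.085,0.3,-0.227,-0.024,0,0,14,0.085],
)

```text
clock: 1.88
tcp_pos: [454.8, -288.8, 280.6]
tcp_rot: [0.997, 0.083, 0.0, 0.0]
force: [0.9, -0.6, 0.3]
finger_gap: 85.0
```

```bash
python3 -c "
from mv import *
print(env.observe()['tcp_pos']); delta([596,-38,280],9.8)"
```

```text
[ 454.82400294 -288.78739399  280.6483434 ]
shift mm [ 180.7 -224.     0.6] rv [ 0.02 -0.03 -0.29]
shift mm [ 180.7 -224.     0.6] rv [-4.0000e-02 -4.0000e-02  1.7971e+02]
```

Request:
carry_out(
  rows=[0.022,-0.028,0,0,0,0,0.085,0.044,-0.055,0,0,0,0,0.085,0.066,-0.082,0,0,0,0,0.085,0.088,-0.11,0,0,0,0,0.085,0.11,-0.137,0,0,0,0,0.085,0.132,-0.164,0,0,0,0,0.085,0.154,-0.192,0,0,0,0,0.085,0.172,-0.215,0,0,0,0,0.085,0.18,-0.224,0,0,0,0,0.085,0.18,-0.224,0,0,0,0,0.085],
)

```text
clock: 2.72
tcp_pos: [595.5, -36.2, 280.2]
tcp_rot: [0.996, 0.086, 0.0, -0.001]
force: [-0.5, 0.2, 0.5]
finger_gap: 85.1
```

```bash
cat > look.py <<'E'
from mv import *
import sys
s=env.observe(); print(s["tcp_pos"].round(1),s["tcp_rot"].round(4))
cs={n:cal(n) for n in("wrist","top","scene")}; rs=[]
for n in cs:
    im=vision.grab_frame(n)
    r=spotter.spot_point(n,"knob_grip")
    if r: print(n,r[0]["uv"],round(r[0]["confidence"],2)); rs.append(ray(cs[n],r[0]["uv"]))
    if n=="wrist":
        save(sys.argv[1],im); cw=cs[n]
p=tri(rs); print(p.round(1),[proj(c,p).round(1) for c in cs.values()])
o,d=rs[0]; print("wrist at z147",(o+d*(147-o[2])/d[2]).round(1))
E
python3 look.py c
```

```text
[595.5 -36.2 280.2] [ 9.963e-01  8.570e-02  2.000e-04 -6.000e-04]
wrist [274.6, 198.4] 0.73
scene [302.7, 192.2] 0.66
[603.5 -34.  145.4] [array([275.1, 199.5]), array([282.4, 215.5]), array([302.2, 192.4])]
wrist at z147 [604.9 -33.3 147. ]
```

View pics/c.png

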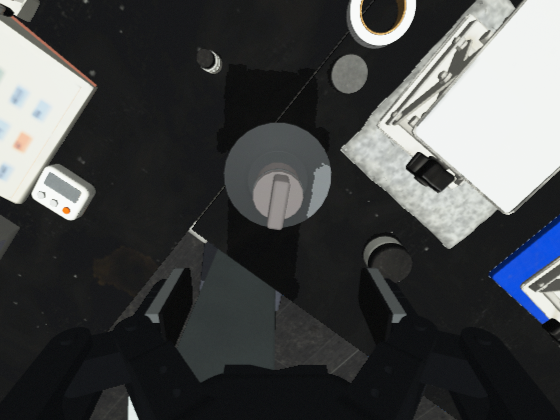

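```bash
python3 - <<'E'
import cv2
im=cv2.imread("pics/c.png")[150:250,220:340]
cv2.imwrite("pics/c2.png",cv2.resize(im,None,fx=6,fy=6,interpolation=cv2.INTER_CUBIC))
E
```

```text
(no output)
```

View pics/c2.png

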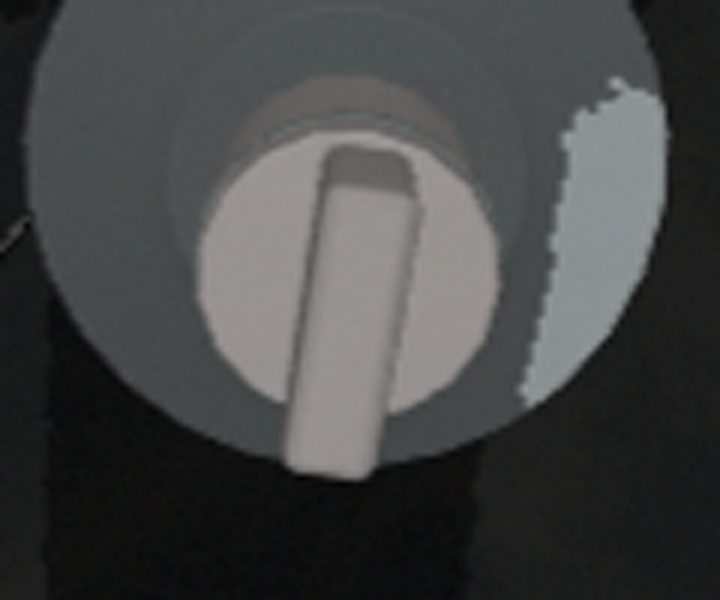

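```bash
cat >> mv.py <<'E'
def at(c,uv,z):
    o,d=ray(c,uv); return o+d*(z-o[2])/d[2]
E
python3 - <<'E'
from mv import *
c=cal("wrist")
q=lambda u,v:(220+u/6-.4,150+v/6-.4)
a=at(c,q(372,188),162);b=at(c,q(330,474),162)
print(a,b,np.linalg.norm(a-b),"mid",(a+b)/2, np.degrees(np.arctan2(*(a-b)[1::-1])))
print("hub",at(c,q(348,273),132))
print("rotor disc",at(c,q(347,150),50))
t=(a+b)/2
delta([t[0],t[1],200],np.degrees(np.arctan2(*(a-b)[1::-1])))
E
```

```text
[623.48463715 -40.85179898 162.        ] [581.06719366 -42.14373789 162.        ] 42.437113690194124 mid [602.2759154  -41.49776843 162.        ] 1.7445598862281706
hub [602.53771671 -41.39181162 132.        ]
rotor disc [604.22215782 -41.67340772  50.        ]
shift mm [ 8.1  1.9 80.5] rv [ 0.02 -0.    7.74]
shift mm [ 8.1  1.9 80.5] rv [ 0.0000e+00  3.0000e-02 -1.7226e+02]
```

Request:
carry_out(
  rows=[0.004,0.001,0.01,0,0,3,0.085,0.008,0.002,0.02,0,0,7.7,0.07,0.008,0.002,0.035,0,0,7.7,0.055,0.008,0.002,0.05,0,0,7.7,0.05,0.008,0.002,0.065,0,0,7.7,0.04,0.008,0.002,0.08,0,0,7.7,0.035,0.008,0.002,0.09,0,0,7.7,0.03,0.008,0.002,0.095,0,0,7.7,0.03,0.008,0.002,0.095,0,0,7.7,0.03,0.008,0.002,0.095,0,0,7.7,0.03],
)

```text
clock: 3.85
tcp_pos: [602.8, -40.5, 185.8]
tcp_rot: [1.0, 0.016, 0.0, -0.0]
force: [-0.1, -0.7, 0.8]
finger_gap: 29.8
```

```bash
python3 - <<'E'
from mv import *
s=env.observe(); print(s["tcp_pos"],s["force"],s["torque"],s["finger_gap"],env.tip_reach,s["joints"][6])
delta([602.4,-41.4,161],1.74)
save("d",vision.grab_frame("wrist"))
E
```

```text
[602.78814404 -40.49677497 185.81088392] [-0.08903327 -0.71838646  0.83922554] [-0.00298374 -0.011128   -0.00286705] 29.822930094026404 25.0 -1.6641373394434242
shift mm [-0.4  0.9 24.8] rv [-0.   -0.02  0.13]
shift mm [-0.4  0.9 24.8] rv [ 3.0000e-02 -0.0000e+00 -1.7987e+02]
```

View pics/d.png

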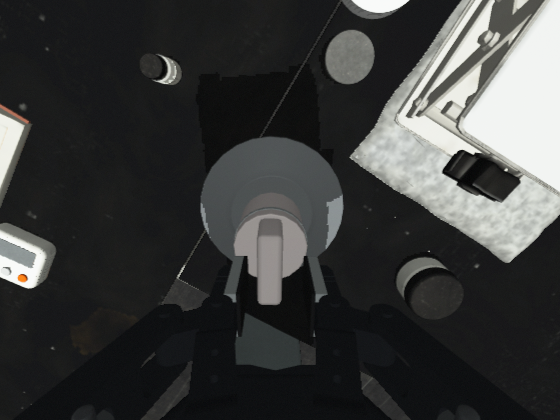

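```bash
python3 - <<'E'
from mv import *
c=cal("wrist"); s=env.observe(); M=R.from_quat(s["tcp_rot"]).as_matrix()
for z in (15,24): print("tool axis pts",[proj(c,s["tcp_pos"]+M@np.array([x,0,z])).round(1) for x in(-22,0,22)])
for x in (-11,11): print("pads",[proj(c,s["tcp_pos"]+M@np.array([x,y,20])).round(1) for y in(-15,15)])
im=vision.grab_frame("wrist")
cv2.imwrite("pics/e.png",cv2.resize(im[200:320,200:360,::-1],None,fx=5,fy=5,interpolation=cv2.INTER_CUBIC))
E
```

```text
tool axis pts [array([276.7, 318. ]), array([276.8, 282.8]), array([276.9, 244.1])]
tool axis pts [array([276.6, 307.3]), array([276.7, 273.5]), array([276.8, 236.5])]
pads [array([249.2, 295.1]), array([304.3, 295.1])]
pads [array([248. , 259.1]), array([305.6, 259.1])]
```

View pics/e.png

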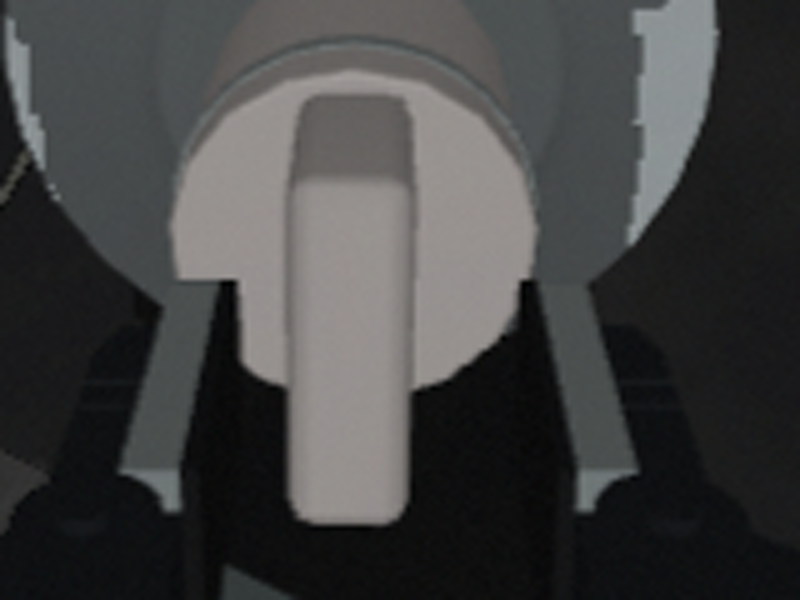

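The bar is parallel to the pads but 3.4 mm to the left of the tool axis (column 270.4 against 276.7). I'll correct for that while descending.

Request:
carry_out(
  rows=[0,-0.0034,0,0,0,0,0.03,0.001,-0.0034,0,0,0,0,0.03,0.001,-0.0034,0.006,0,0,0,0.03,0.001,-0.0034,0.012,0,0,0,0.03,0.001,-0.0034,0.018,0,0,0,0.03,0.001,-0.0034,0.022,0,0,0,0.03,0.001,-0.0034,0.0245,0,0,0,0.025,0.001,-0.0034,0.0245,0,0,0,0.021,0.001,-0.0034,0.0245,0,0,0,0.018,0.001,-0.0034,0.0245,0,0,0,0.018],
)

```text
clock: 4.78
tcp_pos: [603.6, -36.8, 161.0]
tcp_rot: [1.0, 0.016, 0.0, -0.0]
force: [0.5, 0.6, 0.1]
finger_gap: 18.0
```

```bash
cat > st.py <<'E'
from mv import *
import sys
s=env.observe(); print(round(s["clock"],2),s["tcp_pos"].round(1),"yaw",R.from_quat(s["tcp_rot"]).as_matrix()[:2,0].round(3),"F",s["force"].round(2),"T",s["torque"].round(3),"gap",round(s["finger_gap"],1),"j7",round(s["joints"][6],2))
im=vision.grab_frame("wrist"); save(sys.argv[1],im)
c=cal("wrist"); M=R.from_quat(s["tcp_rot"]).as_matrix()
print("axis at bar top z162",[proj(c,[*(s["tcp_pos"]+M@np.array([x,0,0]))[:2],z]).round(1) for z in(162,154,150) for x in(-22,22)])
cv2.imwrite(f"pics/{sys.argv[1]}_c.png",cv2.resize(im[170:330,190:370,::-1],None,fx=3.7,fy=3.7,interpolation=cv2.INTER_CUBIC))
E
python3 st.py f
```

```text
4.78 [603.6 -36.8 161. ] yaw [0.999 0.033] F [0.45 0.56 0.09] T [-0.033 -0.016 -0.002] gap 18.0 j7 -1.68
axis at bar top z162 [array([276.9, 339.9]), array([277.2, 259.9]), array([276.8, 328.3]), array([277. , 251.5]), array([276.8, 323. ]), array([277. , 247.7])]
```

View pics/f_c.png

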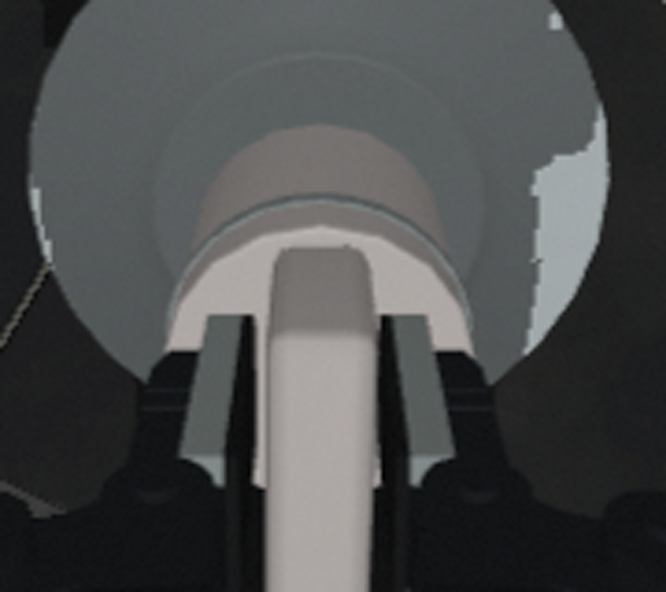

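Request:
carry_out(
  rows=[0,0,0,0,0,0,0.016,0,0,0,0,0,-3,0.016,0,0,0,0,0,-6,0.016,0,0,0,0,0,-9,0.016,0,0,0,0,0,-12,0.016,0,0,0,0,0,-12,0.016,0,0,0,0,0,-9,0.016,0,0,0,0,0,-7,0.016,0,0,0,0,0,-7,0.016,0,0,0,0,0,-7,0.016],
)

```text
clock: 5.67
tcp_pos: [603.5, -36.8, 160.9]
tcp_rot: [0.997, 0.078, 0.0, 0.0]
force: [-0.3, -0.5, -0.5]
finger_gap: 16.1
```

```bash
cat >> st.py <<'E'
for col in (273,277,281):
    g=im[225:290,col-1:col+2].astype(float).mean((1,2)); d=g[3:]-g[:-3]
    k=np.argsort(-d)[:3]; print(col,"edge rows",226.5+k,d[k].round())
    if col==277: print(g[::3].round().astype(int))
# bar direction in picture: left/right edges of bright top at two rows
for row in (268,278,288):
    g=im[row-1:row+2,250:305].astype(float).mean((0,2)); print(row,(g[30-7:30+2]).mean().round(), "cols>120",250+np.flatnonzero(g>120)[[0,-1]] if (g>120).any() else None)
E
python3 st.py g
```

```text
5.67 [603.5 -36.8 160.9] yaw [0.988 0.155] F [-0.31 -0.5  -0.47] T [ 0.013 -0.016 -0.017] gap 16.1 j7 -1.57
axis at bar top z162 [array([276.6, 340.2]), array([276.8, 260.2]), array([276.5, 328.6]), array([276.7, 251.8]), array([276.5, 323.3]), array([276.7, 248. ])]
273 edge rows [230.5 229.5 231.5] [61. 57. 36.]
277 edge rows [229.5 230.5 259.5] [60. 60. 35.]
[122 122 182 179 119 121 121 123 123 124 124 134 168 176 177 178 178 177
 177 178 177 178]
281 edge rows [230.5 231.5 259.5] [64. 56. 34.]
268 178.0 cols>120 [261 289]
278 178.0 cols>120 [261 289]
288 178.0 cols>120 [262 289]
```

Request:
carry_out(
  rows=[0,0,0,0,0,-5,0.016,0,0,0,0,0,-11,0.016,0,0,0,0,0,-11,0.016,0,0,0,0,0,-6,0.016,0,0,0,0,0,-6,0.016,0,0,0,0,0,-12,0.016,0,0,0,0,0,-17,0.016,0,0,0,0,0,-17,0.016,0,0,0,0,0,-12,0.016,0,0,0,0,0,-12,0.016],
)

```text
clock: 6.55
tcp_pos: [603.5, -37.0, 160.8]
tcp_rot: [0.984, 0.178, 0.0, -0.0]
force: [-0.1, -0.0, -0.2]
finger_gap: 15.9
```

```bash
python3 st.py h1
```

```text
6.55 [603.5 -37.  160.8] yaw [0.937 0.349] F [-0.12 -0.   -0.2 ] T [-0.035 -0.041 -0.009] gap 15.9 j7 -1.39
axis at bar top z162 [array([275.9, 340.5]), array([276.5, 260.6]), array([275.8, 328.9]), array([276.4, 252.2]), array([275.8, 323.6]), array([276.4, 248.3])]
273 edge rows [229.5 230.5 259.5] [61. 51. 33.]
277 edge rows [229.5 230.5 231.5] [57. 56. 34.]
[112 112 169 164 110 111 111 113 113 114 115 126 159 163 165 165 164 165
 165 164 164 165]
281 edge rows [230.5 231.5 258.5] [60. 49. 34.]
268 165.0 cols>120 [260 288]
278 165.0 cols>120 [261 288]
288 165.0 cols>120 [261 288]
```

Request:
carry_out(
  rows=[0,0,0,0,0,-5,0.016,0,0,0,0,0,-11,0.016,0,0,0,0,0,-11,0.016,0,0,0,0,0,-6,0.016,0,0,0,0,0,-6,0.016,0,0,0,0,0,-6,0.016,0,0,0,0,0,-6,0.016,0,0,0,0,0,-6,0.016,0,0,0,0,0,-6,0.016,0,0,0,0,0,-6,0.016],
)

```text
clock: 7.43
tcp_pos: [603.5, -36.8, 160.9]
tcp_rot: [0.973, 0.233, 0.0, -0.0]
force: [1.0, 0.4, 0.3]
finger_gap: 16.3
```

```bash
python3 st.py h2
```

```text
7.43 [603.5 -36.8 160.9] yaw [0.892 0.453] F [0.98 0.41 0.32] T [ 0.    -0.001  0.035] gap 16.3 j7 -1.28
axis at bar top z162 [array([275.5, 340.5]), array([275.6, 260.5]), array([275.5, 328.9]), array([275.5, 252.1]), array([275.4, 323.5]), array([275.5, 248.3])]
273 edge rows [229.5 230.5 259.5] [59. 51. 33.]
277 edge rows [229.5 230.5 259.5] [55. 54. 32.]
[106 105 161 157 103 105 106 106 107 107 109 119 151 155 157 157 156 157
 156 157 156 156]
281 edge rows [230.5 231.5 259.5] [58. 47. 32.]
268 157.0 cols>120 [261 288]
278 157.0 cols>120 [261 288]
288 156.0 cols>120 [261 288]
```

Request:
carry_out(
  rows=[0,0,0,0,0,-5,0.016,0,0,0,0,0,-8,0.016,0,0,0,0,0,-8,0.02,0,0,0,0,0,-8,0.02,0,0,0,0,0,-8,0.016,0,0,0,0,0,-12,0.016,0,0,0,0,0,-16,0.016,0,0,0,0,0,-16,0.02,0,0,0,0,0,-16,0.02,0,0,0,0,0,-16,0.016],
)

```text
clock: 8.32
tcp_pos: [603.5, -36.8, 160.8]
tcp_rot: [0.931, 0.364, 0.0, -0.0]
force: [0.4, 0.5, 0.4]
finger_gap: 15.9
```

```bash
python3 st.py h3
```

```text
8.32 [603.5 -36.8 160.8] yaw [0.735 0.678] F [0.45 0.51 0.38] T [ 0.094  0.11  -0.015] gap 15.9 j7 -1.04
axis at bar top z162 [array([274.6, 340.5]), array([274.7, 260.6]), array([274.6, 328.9]), array([274.7, 252.2]), array([274.6, 323.5]), array([274.7, 248.3])]
273 edge rows [229.5 230.5 258.5] [54. 51. 31.]
277 edge rows [229.5 230.5 228.5] [57. 45. 32.]
[ 98  98 155 145  96  97  99  99  99 100 101 113 143 145 147 146 147 147
 147 147 147 147]
281 edge rows [230.5 229.5 231.5] [52. 49. 34.]
268 147.0 cols>120 [262 291]
278 147.0 cols>120 [264 290]
288 147.0 cols>120 [263 288]
```

Request:
carry_out(
  rows=[0,0,0,0,0,-5,0.016,0,0,0,0,0,-8,0.016,0,0,0,0,0,-8,0.02,0,0,0,0,0,-8,0.02,0,0,0,0,0,-8,0.02,0,0,0,0,0,-8,0.016,0,0,0,0,0,-8,0.016,0,0,0,0,0,-8,0.016,0,0,0,0,0,-8,0.016,0,0,0,0,0,-8,0.016],
)

```text
clock: 9.2
tcp_pos: [603.5, -36.7, 160.8]
tcp_rot: [0.903, 0.43, -0.0, -0.0]
force: [-1.3, 0.9, 0.2]
finger_gap: 16.0
```

```bash
python3 st.py h4
```

```text
9.2 [603.5 -36.7 160.8] yaw [0.631 0.776] F [-1.27  0.85  0.16] T [ 0.135  0.187 -0.016] gap 16.0 j7 -0.91
axis at bar top z162 [array([274.1, 340.3]), array([274. , 260.4]), array([274.1, 328.7]), array([274., 252.]), array([274.1, 323.4]), array([274. , 248.1])]
273 edge rows [229.5 230.5 228.5] [56. 44. 35.]
277 edge rows [229.5 228.5 230.5] [53. 49. 33.]
[ 98 100 153 144  96  98  99  99  99 100 101 118 144 146 147 147 147 147
 146 146 147 147]
281 edge rows [229.5 230.5 258.5] [54. 47. 31.]
268 147.0 cols>120 [262 291]
278 147.0 cols>120 [264 290]
288 147.0 cols>120 [263 288]
```

Tool turn is about 49° now and the bar still sits at the original height. I'll keep going.

Request:
carry_out(
  rows=[0,0,0,0,0,-4,0.016,0,0,0,0,0,-8,0.016,0,0,0,0,0,-8,0.02,0,0,0,0,0,-8,0.02,0,0,0,0,0,-8,0.02,0,0,0,0,0,-8,0.016,0,0,0,0,0,-8,0.016,0,0,0,0,0,-8,0.016,0,0,0,0,0,-8,0.016,0,0,0,0,0,-8,0.016],
)

```text
clock: 10.08
tcp_pos: [603.5, -36.8, 160.8]
tcp_rot: [0.871, 0.491, -0.0, -0.0]
force: [-0.7, -0.1, -0.3]
finger_gap: 16.4
```

```bash
python3 st.py h5
```

```text
10.08 [603.5 -36.8 160.8] yaw [0.517 0.856] F [-0.72 -0.06 -0.26] T [0.016 0.122 0.003] gap 16.4 j7 -0.78
axis at bar top z162 [array([273.6, 340.2]), array([273.5, 260.2]), array([273.7, 328.6]), array([273.6, 251.9]), array([273.7, 323.2]), array([273.6, 248. ])]
273 edge rows [229.5 228.5 230.5] [53. 45. 35.]
277 edge rows [228.5 229.5 258.5] [58. 49. 30.]
[ 99 102 151 144  96  97  98 100  99 101 101 120 143 145 147 147 147 147
 147 147 146 147]
281 edge rows [229.5 230.5 228.5] [54. 42. 33.]
268 147.0 cols>120 [265 291]
278 147.0 cols>120 [264 290]
288 147.0 cols>120 [263 289]
```

Request:
carry_out(
  rows=[0,0,0,0,0,-4,0.016,0,0,0,0,0,-7,0.016,0,0,0,0,0,-7,0.02,0,0,0,0,0,-7,0.02,0,0,0,0,0,-7,0.02,0,0,0,0,0,-7,0.016,0,0,0,0,0,-7,0.016,0,0,0,0,0,-7,0.016,0,0,0,0,0,-7,0.016,0,0,0,0,0,-7,0.016],
)

```text
clock: 10.97
tcp_pos: [603.5, -36.8, 160.8]
tcp_rot: [0.839, 0.544, 0.0, -0.0]
force: [0.0, 0.3, 0.1]
finger_gap: 15.7
```

```bash
python3 st.py h6
```

```text
10.97 [603.5 -36.8 160.8] yaw [0.409 0.913] F [0.03 0.29 0.14] T [0.029 0.048 0.005] gap 15.7 j7 -0.67
axis at bar top z162 [array([273.3, 340. ]), array([273.1, 260. ]), array([273.4, 328.4]), array([273.2, 251.7]), array([273.4, 323.1]), array([273.3, 247.8])]
273 edge rows [248.5 247.5 249.5] [35. 31. 25.]
277 edge rows [248.5 247.5 249.5] [35. 31. 24.]
[157 111 101 102 102 104 104 106 137 151 153 153 153 153 153 153 153 153
 153 153 152 153]
281 edge rows [248.5 247.5 249.5] [35. 32. 24.]
268 153.0 cols>120 [261 289]
278 153.0 cols>120 [261 289]
288 153.0 cols>120 [262 289]
```

The far top edge of the bar moved from row 258.5 to 248.5, so the knob has dropped. I'll loosen the jaws for a moment so it settles, then turn forwards.

Request:
carry_out(
  rows=[0,0,0,0,0,0,0.021,0,0,0,0,0,0,0.021,0,0,0,0,0,0,0.021,0,0,0,0,0,0,0.016,0,0,0,0,0,5,0.016,0,0,0,0,0,10,0.016,0,0,0,0,0,15,0.016,0,0,0,0,0,20,0.016,0,0,0,0,0,25,0.016,0,0,0,0,0,25,0.016],
)

```text
clock: 11.85
tcp_pos: [603.4, -36.8, 160.8]
tcp_rot: [0.938, 0.347, -0.0, 0.0]
force: [0.8, 0.2, -0.2]
finger_gap: 15.9
```

```bash
sed -i 's/im\[225:290/im[215:290/; s/226.5+k/216.5+k/' st.py; python3 st.py i1
```

```text
11.85 [603.4 -36.8 160.8] yaw [0.759 0.651] F [ 0.75  0.17 -0.2 ] T [-0.003  0.046  0.066] gap 15.9 j7 -1.07
axis at bar top z162 [array([274.5, 340.6]), array([275. , 260.7]), array([274.5, 329. ]), array([275. , 252.3]), array([274.5, 323.6]), array([275. , 248.4])]
273 edge rows [222.5 223.5 221.5] [57. 47. 35.]
277 edge rows [222.5 223.5 247.5] [57. 52. 35.]
[ 82 101  96 153 140  96  96  98  98  99 100 126 144 147 147 147 147 147
 147 147 147 147 147 147 147]
281 edge rows [223.5 222.5 224.5] [55. 45. 39.]
268 147.0 cols>120 [261 289]
278 147.0 cols>120 [262 287]
288 147.0 cols>120 [263 287]
```

View pics/i1_c.png

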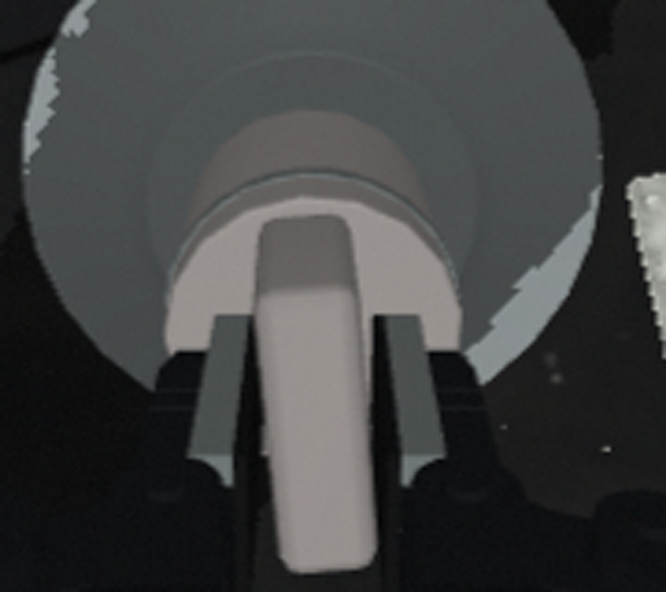

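The bar is down in the thread and following the pads with a few degrees of lag. I'll continue forwards, watching the torque.

Request:
carry_out(
  rows=[0,0,0,0,0,4,0.016,0,0,0,0,0,8,0.016,0,0,0,0,0,12,0.016,0,0,0,0,0,16,0.016,0,0,0,0,0,20,0.016,0,0,0,0,0,24,0.016,0,0,0,0,0,28,0.016,0,0,0,0,0,30,0.016,0,0,0,0,0,30,0.016,0,0,0,0,0,30,0.016],
)

```text
clock: 12.73
tcp_pos: [603.5, -36.7, 160.8]
tcp_rot: [0.995, 0.097, 0.0, -0.0]
force: [-0.4, -0.5, -0.5]
finger_gap: 16.3
```

```bash
python3 st.py i2
```

```text
12.73 [603.5 -36.7 160.8] yaw [0.981 0.193] F [-0.39 -0.48 -0.46] T [-0.05   0.014 -0.009] gap 16.3 j7 -1.53
axis at bar top z162 [array([276.4, 340.4]), array([276.5, 260.3]), array([276.3, 328.8]), array([276.4, 252. ]), array([276.3, 323.4]), array([276.4, 248.1])]
273 edge rows [222.5 221.5 247.5] [62. 59. 42.]
277 edge rows [222.5 223.5 221.5] [65. 50. 44.]
[ 98 121 121 186 158 118 120 120 121 123 124 161 175 178 178 178 178 178
 178 178 178 178 178 178 178]
281 edge rows [222.5 223.5 247.5] [65. 59. 40.]
268 178.0 cols>120 [261 289]
278 178.0 cols>120 [262 288]
288 178.0 cols>120 [262 288]
```

Request:
carry_out(
  rows=[0,0,0,0,0,3,0.016,0,0,0,0,0,6,0.016,0,0,0,0,0,8,0.016,0,0,0,0,0,10,0.016,0,0,0,0,0,12,0.016,0,0,0,0,0,13,0.016,0,0,0,0,0,14,0.016,0,0,0,0,0,15,0.016,0,0,0,0,0,15,0.016,0,0,0,0,0,15,0.016],
)

```text
clock: 13.62
tcp_pos: [603.5, -36.8, 160.8]
tcp_rot: [0.999, -0.035, 0.0, -0.0]
force: [-0.5, 0.6, -0.5]
finger_gap: 16.2
```

```bash
python3 st.py i3
```

```text
13.62 [603.5 -36.8 160.8] yaw [ 0.997 -0.071] F [-0.47  0.61 -0.49] T [-0.037 -0.    -0.005] gap 16.2 j7 -1.77
axis at bar top z162 [array([277.2, 340. ]), array([277.4, 259.9]), array([277. , 328.4]), array([277.3, 251.5]), array([277. , 323.1]), array([277.2, 247.7])]
273 edge rows [224.5 223.5 225.5] [57. 45. 39.]
277 edge rows [224.5 225.5 250.5] [58. 48. 36.]
[107  99 107 112 160 106 106 106 107 108 108 109 137 155 158 158 158 157
 157 158 158 157 157 157 157]
281 edge rows [224.5 225.5 250.5] [56. 53. 37.]
268 157.0 cols>120 [261 289]
278 157.0 cols>120 [263 287]
288 157.0 cols>120 [262 288]
```

```bash
cat > ht.py <<'E'
from mv import *
import sys
from scipy.optimize import least_squares
# reference camera geometry in the tool frame (tool always at same height, down)
c=cal("wrist"); s=env.observe(); M=R.from_quat(s["tcp_rot"]).as_matrix()
def row(x,z): return proj(c,s["tcp_pos"]+M@np.array([x,0,s["tcp_pos"][2]-z]))[1]
for n in sys.argv[1:]:
    g=cv2.imread(f"pics/{n}.png")[:,272:282].astype(float).mean((1,2)); d=np.convolve(g[1:]-g[:-1],[1,1,1],"same")
    def ext(lo,hi,sg):
        k=lo+np.argmax(sg*d[lo:hi]); w=np.clip(sg*d[k-2:k+3],0,None); return (w*np.arange(k-2,k+3)).sum()/w.sum()+.5
    t=ext(238,268,1); rim=ext(212,236,1); b=ext(int(rim)+2,int(rim)+14,-1)
    f=least_squares(lambda p:[row(p[0],p[1]+15)-t,row(p[0],p[1]-15)-b],[22,145]).x
    f2=least_squares(lambda p:[row(p[0],p[1]+15)-t,row(p[0]+2,p[1]-15)-rim],[22,145]).x
    print(n,"top %.1f bottom %.1f rim %.1f"%(t,b,rim),"x,z:",f.round(1),f2.round(1))
E
python3 ht.py f g h1 h2 h3 h4 h5 h6 i1 i2 i3
```

```text
f top 259.7 bottom 236.0 rim 230.8 x,z: [ 10.8 126.4] [ 17.5 138.6]
g top 259.4 bottom 235.5 rim 230.3 x,z: [ 11.7 127.6] [ 18.4 140. ]
h1 top 259.3 bottom 235.1 rim 230.1 x,z: [ 13. 130.] [ 18.6 140.2]
h2 top 259.3 bottom 235.3 rim 230.1 x,z: [ 12.2 128.6] [ 18.7 140.4]
h3 top 258.7 bottom 235.2 rim 229.9 x,z: [ 11.1 125.8] [ 18.  138.5]
h4 top 258.4 bottom 234.7 rim 229.4 x,z: [ 12.  127.3] [ 18.8 139.8]
h5 top 258.4 bottom 234.4 rim 229.2 x,z: [ 13.1 129.2] [ 19.6 141.2]
h6 top 248.3 bottom 227.6 rim 222.9 x,z: [ 11.5 114.7] [ 17.8 127.4]
i1 top 247.6 bottom 227.4 rim 223.0 x,z: [  9.9 110.5] [ 15.8 122.5]
i2 top 247.3 bottom 227.2 rim 222.5 x,z: [ 10.2 110.7] [ 16.7 123.9]
i3 top 250.6 bottom 229.3 rim 224.7 x,z: [ 11.1 116.6] [ 16.9 128. ]
```

```bash
python3 - <<'E'
from h import *
im=vision.grab_frame("scene"); save("j_scene",im)
a=cv2.imread("pics/a_scene.png")[150:270,250:350]; b=im[150:270,250:350,::-1]
w=cv2.imread("pics/i3.png")[170:330,190:370]; w2=cv2.imread("pics/i2.png")[170:330,190:370]
L=np.hstack([cv2.resize(x,(400,300) if 0 else (250,300),interpolation=cv2.INTER_CUBIC) for x in(a,b)])
W=np.hstack([cv2.resize(x,(250,222),interpolation=cv2.INTER_CUBIC) for x in(w2,w)])
cv2.imwrite("pics/j.png",cv2.resize(np.vstack([L,W]),None,fx=1.14,fy=1.14))
E
```

```text
(no output)
```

View pics/j.png

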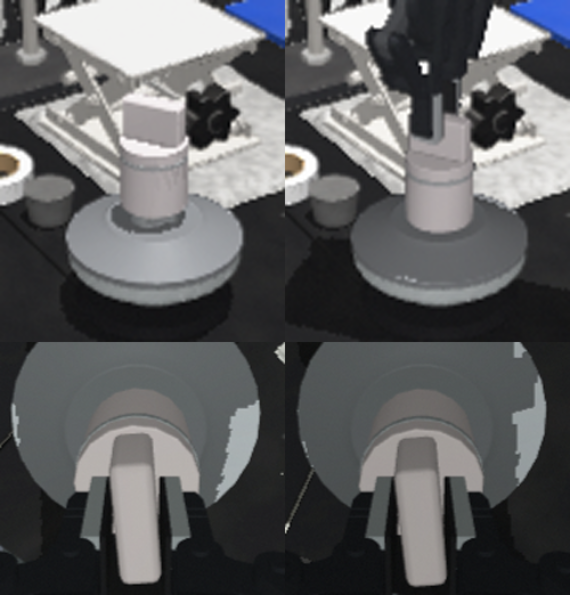

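Request:
carry_out(
  rows=[0,0,0,0,0,1,0.016,0,0,0,0,0,2,0.016,0,0,0,0,0,3,0.016,0,0,0,0,0,4,0.016,0,0,0,0,0,5,0.016,0,0,0,0,0,6,0.016,0,0,0,0,0,6,0.016,0,0,0,0,0,6,0.016,0,0,0,0,0,6,0.016,0,0,0,0,0,6,0.016],
)

```text
clock: 14.55
tcp_pos: [603.5, -36.8, 160.9]
tcp_rot: [0.996, -0.088, 0.0, -0.0]
force: [0.1, 0.2, 0.3]
finger_gap: 16.0
```

```bash
cat > sl.py <<'E'
from h import *
import sys
# bar slope in the picture: columns of bar's left/right edges, near rows
for n in sys.argv[1:]:
    im=cv2.imread(f"pics/{n}.png").astype(float).mean(2); rows=np.arange(258,316,4); L=[];Rr=[]
    for r in rows:
        g=im[r-1:r+2,255:297].mean(0); d=g[2:]-g[:-2]; m=(g>.75*g[15:25].mean()); k=np.flatnonzero(m); L.append(255+k[0]); Rr.append(255+k[-1])
    print(n,"slopes",np.polyfit(rows,L,1)[0].round(3),np.polyfit(rows,Rr,1)[0].round(3),L[::4],Rr[::4])
E
python3 st.py i4 | head -1; python3 ht.py i4; python3 sl.py f h2 h5 i1 i2 i3 i4
```

```text
14.55 [603.5 -36.8 160.9] yaw [ 0.985 -0.175] F [0.11 0.17 0.3 ] T [-0.049 -0.023 -0.017] gap 16.0 j7 -1.87
i4 top 249.7 bottom 228.7 rim 224.1 x,z: [ 11.1 115.7] [ 17.1 127.5]
f slopes 0.061 -0.028 [np.int64(259), np.int64(260), np.int64(260), np.int64(263)] [np.int64(291), np.int64(290), np.int64(289), np.int64(289)]
h2 slopes 0.022 -0.007 [np.int64(261), np.int64(261), np.int64(261), np.int64(262)] [np.int64(290), np.int64(288), np.int64(288), np.int64(288)]
h5 slopes -0.017 -0.091 [np.int64(261), np.int64(263), np.int64(262), np.int64(261)] [np.int64(291), np.int64(291), np.int64(289), np.int64(287)]
i1 slopes 0.104 0.009 [np.int64(260), np.int64(261), np.int64(262), np.int64(265)] [np.int64(289), np.int64(289), np.int64(288), np.int64(289)]
i2 slopes 0.105 0.027 [np.int64(260), np.int64(262), np.int64(264), np.int64(265)] [np.int64(289), np.int64(287), np.int64(288), np.int64(289)]
i3 slopes 0.119 0.02 [np.int64(260), np.int64(262), np.int64(262), np.int64(266)] [np.int64(289), np.int64(287), np.int64(288), np.int64(289)]
i4 slopes 0.115 0.02 [np.int64(260), np.int64(262), np.int64(264), np.int64(266)] [np.int64(289), np.int64(287), np.int64(288), np.int64(289)]
```

Request:
carry_out(
  rows=[0,0,0,0,0,1,0.016,0,0,0,0,0,2,0.016,0,0,0,0,0,3,0.016,0,0,0,0,0,4,0.016,0,0,0,0,0,4,0.016,0,0,0,0,0,4,0.016,0,0,0,0,0,4,0.016,0,0,0,0,0,4,0.016,0,0,0,0,0,4,0.016,0,0,0,0,0,4,0.016],
)

```text
clock: 15.43
tcp_pos: [603.5, -36.8, 160.9]
tcp_rot: [0.992, -0.123, 0.0, -0.0]
force: [1.5, -1.1, -1.3]
finger_gap: 16.3
```

```bash
python3 st.py i5 | head -1; python3 ht.py i5; python3 sl.py i5
```

```text
15.43 [603.5 -36.8 160.9] yaw [ 0.97  -0.244] F [ 1.5  -1.12 -1.33] T [-0.043 -0.133  0.064] gap 16.3 j7 -1.93
i5 top 249.7 bottom 228.4 rim 223.8 x,z: [ 12.1 117.8] [ 17.7 129. ]
i5 slopes 0.135 0.03 [np.int64(260), np.int64(262), np.int64(264), np.int64(266)] [np.int64(289), np.int64(287), np.int64(288), np.int64(289)]
```

Request:
carry_out(
  rows=[0,0,0,0,0,1,0.016,0,0,0,0,0,2,0.016,0,0,0,0,0,3,0.016,0,0,0,0,0,3,0.016,0,0,0,0,0,3,0.016,0,0,0,0,0,3,0.016,0,0,0,0,0,3,0.016,0,0,0,0,0,3,0.016,0,0,0,0,0,3,0.016,0,0,0,0,0,3,0.016],
)

```text
clock: 16.32
tcp_pos: [603.5, -36.8, 160.8]
tcp_rot: [0.989, -0.149, -0.0, -0.0]
force: [-0.4, 0.3, -0.6]
finger_gap: 16.0
```

```bash
python3 st.py i6 | head -1; python3 ht.py i6; python3 sl.py i6; python3 -c "
from station import env
for i in range(3): s=env.observe(); print(s['clock'],s['torque'],s['joints'][6])"
```

```text
16.32 [603.5 -36.8 160.8] yaw [ 0.956 -0.294] F [-0.43  0.26 -0.63] T [-0.035 -0.124  0.21 ] gap 16.0 j7 -1.98
i6 top 249.7 bottom 228.3 rim 223.8 x,z: [ 12.4 118.5] [ 17.5 128.8]
i6 slopes 0.157 0.046 [np.int64(259), np.int64(262), np.int64(264), np.int64(267)] [np.int64(289), np.int64(286), np.int64(288), np.int64(290)]
16.3667 [-0.05863569 -0.03820137  0.21360928] -1.9766279093526942
16.3667 [-0.05863569 -0.03820137  0.21360928] -1.9766279093526942
16.3667 [-0.05863569 -0.03820137  0.21360928] -1.9766279093526942
```

Torque has risen to 0.21 N m, which fits the hard stop. I'll add 1.5° more, then open and rise for a check.

Request:
carry_out(
  rows=[0,0,0,0,0,1.5,0.016,0,0,0,0,0,1.5,0.016,0,0,0,0,0,0,0.018,0,0,0,0,0,-5,0.03,0,0,0,0,0,-5,0.03,0,0,-0.005,0,0,-5,0.03,0,0,-0.015,0,0,-5,0.03,0,0,-0.025,0,0,-5,0.03,0,0,-0.025,0,0,-5,0.03,0,0,-0.025,0,0,-5,0.03],
)

```text
clock: 17.2
tcp_pos: [604.0, -36.8, 187.0]
tcp_rot: [0.994, -0.106, 0.001, -0.0]
force: [-0.4, -0.0, -0.3]
finger_gap: 29.8
```

```bash
python3 st.py k | head -1; python3 - <<'E'
from h import *
im=vision.grab_frame("scene"); save("k_scene",im)
a=cv2.imread("pics/a_scene.png")[150:270,250:350]; b=im[150:270,250:350,::-1]
w=cv2.imread("pics/k.png")[180:330,190:360]
cv2.imwrite("pics/k2.png",np.hstack([cv2.resize(x,(250,300),interpolation=cv2.INTER_CUBIC) for x in(a,b)]+[cv2.resize(w,(300,300),interpolation=cv2.INTER_CUBIC)]))
E
```

```text
17.2 [604.  -36.8 187. ] yaw [ 0.978 -0.21 ] F [-0.43 -0.01 -0.3 ] T [0.023 0.021 0.009] gap 29.8 j7 -1.89
```

View pics/k2.png

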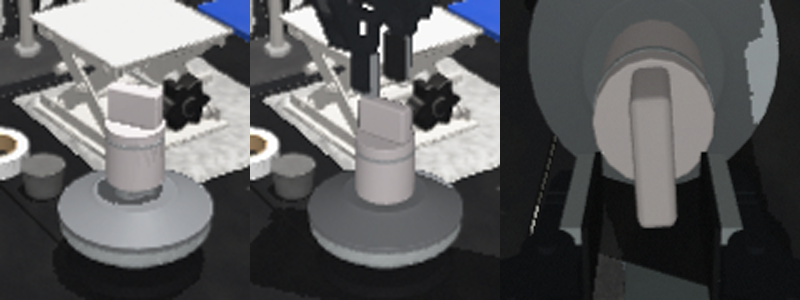

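```bash
python3 - <<'E'
from h import *
c=cal("scene")
p=lambda z,r=0: proj(c,[603.5,-37.5,z])
for z in (147,139,135): print("grip z",z,p(z).round(2),"underside",p(z-65).round(2))
for n in("a_scene","j_scene","k_scene"):
    g=cv2.imread(f"pics/{n}.png").astype(float).mean(2)[185:240,300:308].mean(1).round().astype(int); print(n,g)
for t in("knob_grip",):
    for n in ("scene","top"):
        vision.grab_frame(n); print(n,[(np.round(r["uv"],1),round(r["confidence"],2)) for r in spotter.spot_point(n,t)[:1]], [(np.round(r["uv"],1),r["pixels"].sum(), np.where(r["pixels"].any(1))[0][[0,-1]]) for r in spotter.trace(n,"knob")[:1]])
a=cv2.imread("pics/a_scene.png");k=cv2.imread("pics/k_scene.png")
# groove/hub side: template match of hub body+groove from start picture
for (r0,r1) in ((196,208),(200,210),(198,226)):
    best=cv2.matchTemplate(cv2.Sobel(cv2.cvtColor(k,6),cv2.CV_32F,0,1)[185:245,288:318],cv2.Sobel(cv2.cvtColor(a,6),cv2.CV_32F,0,1)[r0:r1,291:315],cv2.TM_CCOEFF_NORMED)
    _,v,_,l=cv2.minMaxLoc(best); print("match",r0,v,"shift row",l[1]+185-r0,"col",l[0]-3)
E
```

```text
grip z 147 [302.98 190.9 ] underside [303.09 219.61]
grip z 139 [302.99 194.55] underside [303.11 223.01]
grip z 135 [303.   196.36] underside [303.11 224.69]
a_scene [242 238 208 165 157 156 156 155 155 154 154 154 154 153 148 174 223 242
 242 236 162 164 163 154 136 156 163 162 163 163 163 164 164 164 164 164
 164 164 164 164 162 140 114 117 107  84 103 157 157 158 176 177 177 177
 177]
j_scene [ 73  73  73  74  84 105 107 111 114 112 112 109 110 124 146 154 165 165
 164 154 143 145 146 146 152 174 173 173 166 140 161 173 173 173 173 173
 173 173 173 173 173 173 173 173 173 168 130  88  88  90 107 105 104 103
 103]
k_scene [201 207 199 200 158 143 153 162 165 162 160 160 160 160 159 159 159 159
 159 153 147 142 146 146 149 176 173 173 170 143 155 173 173 173 173 174
 173 173 173 173 173 173 173 173 173 170 143  88  88  90 107 105 104 103
 103]
scene [] [(array([303. , 206.1]), np.int64(944), array([189, 231]))]
top [] []
match 196 0.5513138771057129 shift row 27 col 0
match 200 0.6438912153244019 shift row 33 col -3
match 198 0.2123636156320572 shift row 6 col 0
```

Scene picture: the groove line moved down about 5.2 rows (12 mm is predicted at 5.4, 8 mm at 3.6), and no gap shows under the hub. Now I'll retreat upwards.

Request:
carry_out(
  rows=[0,0,-0.01,0,0,0,0.04,0,0,-0.02,0,0,0,0.05,0,0,-0.035,0,0,0,0.06,0,0,-0.05,0,0,0,0.06,0,0,-0.065,0,0,0,0.06,0,0,-0.08,0,0,0,0.06,0,0,-0.093,0,0,0,0.06,0,0,-0.093,0,0,0,0.06,0,0,-0.093,0,0,0,0.06,0,0,-0.093,0,0,0,0.06],
)

```text
clock: 18.43
tcp_pos: [603.3, -36.8, 278.8]
tcp_rot: [0.994, -0.106, -0.0, -0.0]
force: [0.1, -0.2, 0.3]
finger_gap: 60.0
```

```bash
python3 - <<'E'
from h import *
s=env.observe(); print(s["tcp_pos"],R.from_quat(s["tcp_rot"]).as_matrix()[:2,0])
c=cal("wrist"); im=vision.grab_frame("wrist"); save("l",im)
cs=cal("scene"); b=vision.grab_frame("scene"); save("l_scene",b)
print(b.astype(float).mean(2)[185:240,300:308].mean(1).round().astype(int))
print([proj(c,[603.5,-37.5,z]).round(1) for z in(150,154)])
w=im[150:270,200:340,::-1]
cv2.imwrite("pics/l2.png",np.hstack([cv2.resize(w,(466,400),interpolation=cv2.INTER_CUBIC),cv2.resize(b[150:270,250:350,::-1],(333,400),interpolation=cv2.INTER_CUBIC)]))
E
```

```text
[603.27779176 -36.8430924  278.78246673] [ 0.97773793 -0.20982976]
[217 240 230 198 155 140 150 158 161 159 157 157 157 157 157 156 156 156
 156 151 144 139 143 143 147 173 170 170 166 140 152 170 170 170 170 170
 170 170 170 170 170 170 170 170 170 167 141  86  86  88 105 103 102 101
 101]
[array([277.1, 209.8]), array([277.2, 211.3])]
```

View pics/l2.png

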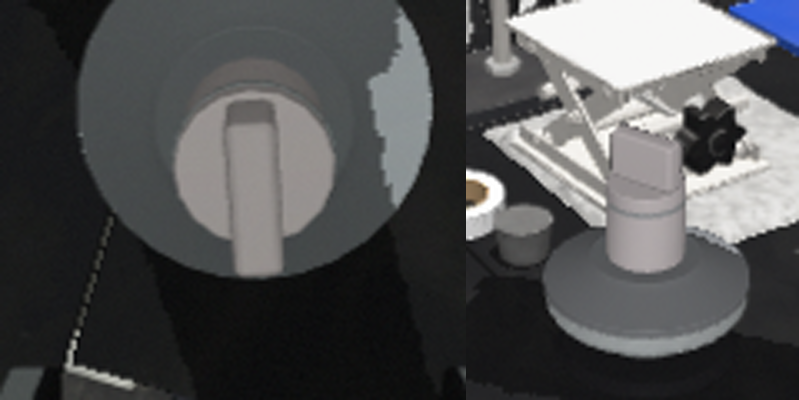

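The hub sits flush on the lid with no gap and stands upright. The final bar angle means about 75–80° of forward turn, as expected for fully home.

```bash
python3 -c "
from station import finish_job
print(finish_job())"
```

```text
the job is handed in; nothing more can be done
None
```

The knob is turned home on the lid and released, and the job is handed in; no verdict was reported.

**What I did:** I held the grip bar loosely between the pads, about 1 mm of clearance each side. I turned it back about 64° in small steps until it dropped, then forwards until the torque rose. Then I opened the jaws and rose clear.

**Last checks:**
- **Height:** the scene camera showed the knob about 5.2 rows lower than at the start. 12 mm predicts 5.4 rows and 8 mm predicts 3.6. The hub looks flush and upright, with no gap under it.
- **Turn:** the knob went forwards about 75–80° from where it dropped, inside the expected 70–84°.
- **Torque:** it reached 0.21 N m at the stop, below the 0.5 N m that drags the rotor. I then added 1.5° without a new reading.
- **Rotor and bystanders:** the arm went near none of the bystanders, but I did not re-measure where they or the rotor ended up.

**What disagreed:**
- My height estimate from the wrist camera was biased and scattered by several mm. At one point it seemed to show the knob rising, so I relied on the scene camera instead.
- The network found no `knob_grip` in the last pictures I gave it.

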